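Pin the dish stage into line

ROBOT

A 6-joint arm with a two-finger parallel gripper is mounted at the origin on a cart in front of the work surface, level with it; the furniture and walls round the work are solid. World frame = base frame: x ahead of the robot, y to its left, z up, the work surface at z = 0. Lengths are in mm, angles in rad, forces in N, time in s.
With the tool pointing down it reaches from about 275 to 825 mm from the base axis. Payload 5.2 kg.
Tool frame: the origin (TCP) lies at the very end of the fingers, on their centre line; the grasp point (between the pads) lies 19 mm behind it; z points along the fingers, y is the direction in which the jaws open and shut (so a half turn about z gives the same grasp; the last joint's range is limited). The gripper opens to 93 mm and grips with 3 to 60 N. Pads are 15 mm wide; open, the fingers measure 128 mm over their backs; the gripper's body (75 mm by 188 mm) begins 65 mm behind the grasp point.
Start: joints at [-1.39, 0.259, 1.535, -0, 1.348, -0.203], TCP at [205.966, -509.983, 218.653] pointing down, gripper open.
Joint ranges: [-3.14, 3.14], [-0.91, 2.08], [0.19, 2.58], [-1.22, 4.36], [0.22, 2.71], [-3.12, 3.12]. Speed limits (rad/s): [2.57, 2.57, 3.14, 3.14, 3.14, 3.14].

INTERFACE

Orientations are given as [roll, pitch, yaw] about the fixed x, y, z axes, in that order (R = Rz(yaw) Ry(pitch) Rx(roll)).
In Python, from bench import robot gives the robot as it stands. The module is installed in compiled form; this text tells all that it offers. Calls block until the motion is done:
- robot.move_ptp(position, orientation): joint-space move of the TCP to a pose.
- robot.move_linear(position, ori=None, speed=150, f_stop=None): straight line of the TCP; ori=None keeps the orientation; speed is the mean speed in mm/s. With f_stop (N) it stops when the force on the tool has changed by that much, and returns True; else False.
- robot.move_j(angles): joint-space move.
- robot.move_gripper(opening): opening from 0.0 (shut) to 1.0 (fully open); the grip force is fixed at half the most; returns when the fingers have stopped.
- robot.sleep(seconds).
- robot.inverse_kinematics(position, orientation): joint angles nearest the present ones, or None.
- robot.get_image(name): name is "side" or "top" or "wrist"; returns a dict with "img" (480x640x3 uint8, blue, green, red), "fovy" (degrees; the focal length in pixels is half the picture's height over the tangent of half this angle, whatever the lens; pixels are square), "cx", "cy" (the principal point, pixels), "eye" and "orientation" of the camera in the world. Camera axes: x right, y down, z forward; pixel columns grow to the right and rows downward; lengths in mm; the calibration is good to about 2 mm. A picture is of the moment at which its call begins. There is no depth.
A pose or a line that the arm cannot do raises robot.MotionError and nothing moves.
- robot.hand_in(): hands the job in, once; it reports no verdict.
Readings, each from a call of its own:
- robot.current_t(): time.
- robot.current_qpos(): joint angles.
- robot.current_joint_vel(): joint speeds.
- robot.current_joint_efforts(): joint torques, N m.
- robot.current_tcp_pos(): TCP position.
- robot.current_eef_rot(): TCP orientation.
- robot.current_contact_force(): force on the tool from outside, world axes, zero at the start.
- robot.current_ft_torque(): the same for the moment, N m.
- robot.current_gripper_width(): opening from 0.0 (shut) to 1.0 (fully open).
Only numpy, scipy, OpenCV 4.12 (cv2) and the standard library are available. Lean on these libraries where they do the work, as an engineer would, in place of code of your own. Each camera call takes 0.05 s, during which the arm holds its last target. There are 200 camera calls.

TASK

The sliding plate of the dish stage sits out of line with the base under it. Take the tapered alignment pin with the orange handle from its stand and push it, point down, through the hole in the plate and the hole in the base so that it draws the plate into line, fully home with its collar on the plate. Leave the pin there upright and let go, and leave the blue-handled pin in the stand.

Things in the scene. Friction and masses are not known exactly. Their poses are not given: they have to be found in the camera images.
- taper_pin_grip (a point): Middle of the 24 mm round, 45 mm tall orange handle of a tapered steel pin (160 g), hanging point down by its collar in one of two holes (either) of a white stand, 2 mm play all round. z runs up the pin. Below this point: underside of the 42 mm wide, 5 mm thick collar at 27.5 mm; 30 mm shank from there to 49.5 mm; then a cone to the 8 mm flat tip at 89.5 mm.
- plain_pin_grip (a point): Middle of the blue handle of the wrong pin: same build, but its 30 mm shank is straight and blunt. It hangs in the other hole of the stand (70 x 170 mm, 70 mm high), 84 mm from the tapered pin; the line between the two pins is the stand's long direction.
- base_hole (a point): Centre of the upper mouth of the 34 mm round hole through the stage's dark base plate (130 x 230 mm, 10 mm thick, fixed, top 60 mm above the worktop, open below). z is up; y runs along the stage, the way the plate slides. With the pin fully home its handle middle is 35.5 mm above this point.
- plate_hole (a point): Centre of the upper mouth of the 34 mm hole through the aluminium plate (110 x 190 mm, 8 mm thick) that slides on the base between rails, a petri dish 100 mm from the hole. It slides along the stage's y (about 1.5 N friction, stays where left) and starts 10 to 14 mm out of line with base_hole: the base shows as a crescent in the hole. In line, this point is 8 mm above base_hole.
Mind the look-alikes: they are no part of the job. Leave any purple look-alike of the part that bears taper_pin_grip alone.

How it is judged (in metres and radians):
On the way:
1. the tapered pin's tip has passed through the plate into the base's hole while the plate is still more than 6 mm out of line (z of taper_pin_grip in the frame of base_hole below 0.088 m and horizontal distance between taper_pin_grip and base_hole below 0.02 m and angle between taper_pin_grip's own z axis and vertical below 0.35 rad and horizontal distance between plate_hole and base_hole above 0.006 m), for 0.02 s.
At the end, for the whole second after the job is handed in: The tapered pin stands in both holes, within 10 degrees of upright and 10 mm of the base hole's centre, its collar within 5 mm of the plate, and the plate's hole is within 6 mm of the base's hole (z of taper_pin_grip in the frame of base_hole below 0.0405 m and horizontal distance between taper_pin_grip and base_hole below 0.01 m and angle between taper_pin_grip's own z axis and vertical below 0.18 rad and horizontal distance between plate_hole and base_hole below 0.006 m); the robot touches nothing.
It fails at once if the blue-handled pin is moved more than 40 mm (distance of plain_pin_grip from where it was at the start of the episode above 0.04 m).
It also fails if it takes over 35 s, if anything falls off the work surface, if the arm or the gripper's body presses on something with over 40 N, if the wrist force passes 120 N, or if a joint passes its speed limit or range.

## Working session

There is one attempt and no reset: what is moved stays moved. The work goes in short steps, each a Python script; the robot and the scene stay as the last script left them, time stands still between calls to the robot, and variables do not carry over. Pictures are saved under pics/ and viewed, about 8 in all and at most 12, crops included, and the job is handed in when it is done.

```bash
mkdir -p pics; cat > h.py <<'E'
import numpy as np, cv2
from scipy.spatial.transform import Rotation as R
from bench import robot
def rot(o):
    o=np.array(o)
    return o if o.shape==(3,3) else R.from_euler('xyz',o).as_matrix()
def ray(c,u,v):
    f=240/np.tan(np.radians(c['fovy'])/2)
    return np.array(c['eye']),rot(c['orientation'])@np.array([(u-c['cx'])/f,(v-c['cy'])/f,1])
def onz(c,u,v,z):
    e,d=ray(c,u,v); return e+d*(z-e[2])/d[2]
def pix(c,p):
    f=240/np.tan(np.radians(c['fovy'])/2)
    q=rot(c['orientation']).T@(np.array(p)-np.array(c['eye'])); return c['cx']+f*q[0]/q[2],c['cy']+f*q[1]/q[2]
def blobs(img,lo,hi,amin=40):
    m=cv2.inRange(cv2.cvtColor(img,cv2.COLOR_BGR2HSV),lo,hi)
    n,l,s,c=cv2.connectedComponentsWithStats(m)
    return [(s[i].tolist(),c[i].round(1).tolist()) for i in range(1,n) if s[i][4]>=amin]
E
python3 - <<'E'
from h import *
import pickle
d={}
for n in("top","side"):
    c=robot.get_image(n); d[n]=c; cv2.imwrite(f'pics/{n}0.png',c['img'])
    print(n,c['fovy'],c['cx'],c['cy'],c['eye'],c['orientation'])
    for k,lo,hi in(('or',(5,130,80),(20,255,255)),('bl',(100,120,60),(125,255,255)),('pu',(126,60,50),(165,255,255))): print(k,blobs(c['img'],lo,hi))
pickle.dump(d,open('d.pkl','wb'))
print(robot.current_t(),robot.current_eef_rot())
E
```

```text
top 43.337689205496424 327.7390311340535 239.47708547757827 [ 351.28004053 -185.55196673 1113.55412646] [-2.99572799  0.01041741 -1.57395462]
or [([248, 250, 14, 14, 148], [254.5, 256.5])]
bl [([278, 105, 24, 24, 452], [289.6, 116.2]), ([2, 244, 17, 24, 154], [9.5, 255.2]), ([299, 245, 13, 14, 146], [304.9, 251.8]), ([1, 376, 132, 72, 7066], [60.0, 411.7])]
pu [([280, 185, 24, 24, 399], [291.6, 196.7]), ([189, 242, 25, 24, 398], [200.6, 253.4]), ([189, 284, 24, 24, 332], [200.4, 295.4])]
side 55.43224487863836 327.1105252350582 241.6765651150072 [452.12147874 559.26402823 463.14245472] [-2.01209784 -0.01929359 -3.05928788]
or [([338, 271, 14, 10, 118], [344.6, 275.7]), ([338, 282, 13, 16, 179], [344.3, 289.6])]
bl [([337, 248, 12, 7, 74], [342.8, 251.0]), ([417, 264, 68, 52, 1954], [453.2, 285.3]), ([483, 267, 27, 18, 353], [496.2, 274.7]), ([491, 295, 32, 8, 178], [505.2, 299.2])]
pu [([269, 255, 24, 33, 479], [280.2, 273.3]), ([317, 311, 30, 70, 1222], [331.8, 343.0]), ([370, 314, 31, 71, 1235], [384.9, 346.5])]
0.1 [-3.14001151e+00 -3.36866715e-04  3.83797686e-01]
```

View pics/top0.png

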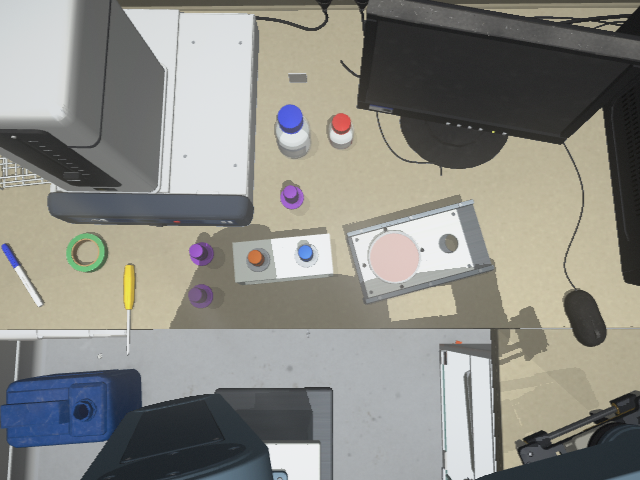

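View pics/side0.png

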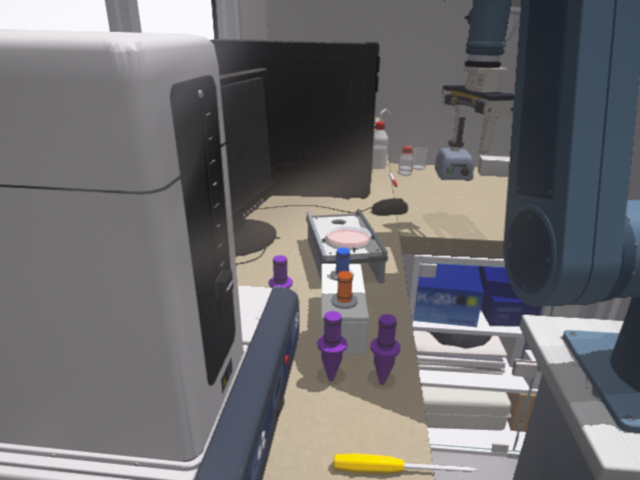

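The tapered pin is the orange handle in the stand at top (254,256) / side (344,285). The blue pin at (305,252) is the wrong one. The purple look-alikes at (291,197), (200,253) and (200,295) stand outside the stand and get left alone. The stage hole is at about (448,243). Next I'll measure, with one confirming crop.

```bash
python3 - <<'E'
from h import *
import pickle
d=pickle.load(open('d.pkl','rb')); t=d['top']; s=d['side']
o=onz(t,254.5,256.5,118); b=onz(t,304.9,251.8,118)
print('orange',o,'blue',b,np.linalg.norm((o-b)[:2]))
e1,r1=ray(t,254.5,256.5); 
for n,p in(('o',o),('b',b)): print(n,'side pix top',pix(s,[p[0],p[1],120]),'mid',pix(s,[p[0],p[1],97.5]))
g=cv2.cvtColor(t['img'],cv2.COLOR_BGR2HSV)
print('hole',onz(t,448,243,68)); 
for uv in((348,228),(466,198),(494,268),(368,302)): print('corner',uv,onz(t,*uv,70))
for uv in((395,257),): print('dish',onz(t,*uv,80))
print('mon',onz(t,360,105,0),onz(t,560,140,0), onz(t,360,105,150),onz(t,560,140,150))
print(onz(t,440,327,0))
for w in('wrist',):
    c=robot.get_image(w); print(c['eye'],c['orientation'],c['fovy'],robot.current_tcp_pos())
A=cv2.resize(t['img'][220:310,230:350],(480,360),interpolation=3)
B=cv2.resize(t['img'][220:280,410:490],(480,360),interpolation=3)
cv2.imwrite('pics/crop1.png',cv2.hconcat([A,B])[:, :960]) if 0 else cv2.imwrite('pics/crop1.png',cv2.resize(cv2.hconcat([A,B]),(800,300)))
E
```

```text
orange [469.5642513  -53.88521266 118.        ] blue [ 477.05747655 -137.62618923  118.        ] 84.07555875733838
o side pix top (np.float64(344.3224387361481), np.float64(273.7387152705695)) mid (np.float64(343.8103968682981), np.float64(286.3878493477095))
b side pix top (np.float64(342.29476495235997), np.float64(249.47305618752182)) mid (np.float64(341.8570054817293), np.float64(261.195824543694))
hole [ 497.72724126 -384.92141915   68.        ]
corner (348, 228) [ 524.76834262 -210.69730942   70.        ]
corner (466, 198) [ 577.25976744 -418.71264515   70.        ]
corner (494, 268) [ 453.42857143 -462.52320136   70.        ]
corner (368, 302) [ 395.68083374 -244.02896567   70.        ]
dish [ 472.15094943 -290.87241436   80.        ]
mon [ 776.30371754 -237.40773054    0.        ] [ 704.0467699  -616.77723742    0.        ] [ 719.0514026  -230.42256081  150.        ] [ 656.52774218 -558.68954409  150.        ]
[ 352.86325857 -378.40039212    0.        ]
[ 270.698786   -482.20999649  383.73312221] [ 2.88508049e+00  1.80508025e-03 -1.18620295e+00] 60.403559213577694 [ 205.88717026 -509.59883368  218.03215973]
```

View pics/crop1.png

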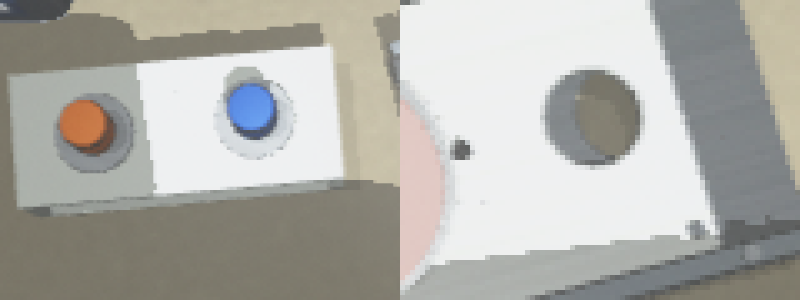

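Crop shows orange handle with its collar on the stand's left hole, blue at right. In the plate hole the grey base crescent lies on the dish side, so the base hole is offset away from the dish. The 84.08 mm pin spacing and the side-view reprojection agree with the description. Next is a close look from above the hole.

```bash
python3 - <<'E'
from h import *
import pickle
robot.move_ptp([496,-387,175],[np.pi,0,0.248]); robot.sleep(.2)
c=robot.get_image('wrist'); print(robot.current_t(),robot.current_tcp_pos(),robot.current_eef_rot())
pickle.dump(c,open('w.pkl','wb'))
print(pix(c,[497.7,-384.9,68]))
cv2.imwrite('pics/w1.png',c['img'])
E
```

```text
1.6083 [ 495.17790702 -388.00851904  175.3365355 ] [ 3.14111461e+00 -1.21738532e-04  2.46209985e-01]
(np.float64(322.75054883605816), np.float64(237.79688152026466))
```

View pics/w1.png

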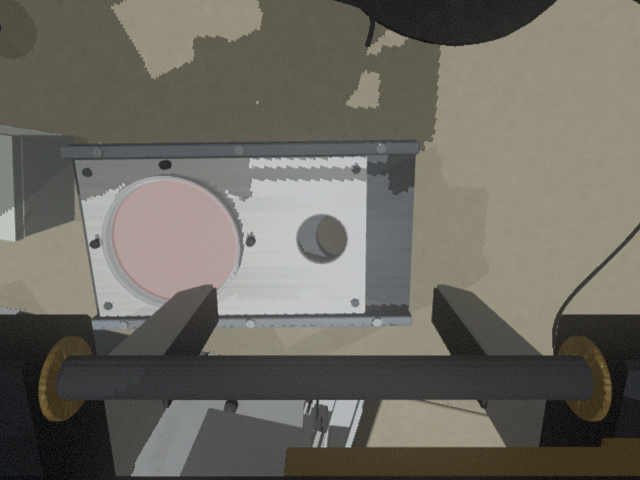

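Wrist view: plate hole about (322,239), base crescent on the dish side with its inner edge near column 315. Now fitting both circles from masks.

```bash
python3 - <<'E'
from h import *
import pickle
from scipy.optimize import least_squares
c=pickle.load(open('w.pkl','rb')); im=c['img']
x0,y0=285,200; crop=im[y0:280,x0:362]
g=cv2.cvtColor(crop,cv2.COLOR_BGR2GRAY); 
th,m=cv2.threshold(g,0,255,cv2.THRESH_BINARY_INV|cv2.THRESH_OTSU)
cs=max(cv2.findContours(m,cv2.RETR_EXTERNAL,cv2.CHAIN_APPROX_NONE)[0],key=cv2.contourArea)[:,0]+[x0,y0]
P=np.array([onz(c,u,v,68) for u,v in cs])[:,:2]
fit=lambda P,r=None:least_squares(lambda q:np.hypot(*(P-q[:2]).T)-(r or q[2]),[*P.mean(0),17],loss='soft_l1')
h=fit(P); print('plate hole',h.x,'rms',np.sqrt(2*h.cost/len(P)), th)
# brown (red>blue) region inside
rb=crop[:,:,2].astype(int)-crop[:,:,0]; m2=((rb>8)&(m>0)).astype(np.uint8)*255
m2=cv2.morphologyEx(m2,cv2.MORPH_OPEN,np.ones((3,3)))
c2=max(cv2.findContours(m2,cv2.RETR_EXTERNAL,cv2.CHAIN_APPROX_NONE)[0],key=cv2.contourArea)[:,0]+[x0,y0]
print('brown bbox',cv2.boundingRect(c2),'hole bbox',cv2.boundingRect(cs))
ax=np.array([.238,-.971]) # stage dir away from dish
# stage dir from plate lower/upper rails: two points on upper rail
a=onz(c,70,153,75);b=onz(c,415,147,75); d=(b-a)[:2]; d/=np.linalg.norm(d); print('rail dir',d)
a=onz(c,98,322,75);b=onz(c,408,321,75); e=(b-a)[:2]; e/=np.linalg.norm(e); print('rail dir2',e)
d=d+e; d/=np.linalg.norm(d)
Q=np.array([onz(c,u,v,60) for u,v in c2])[:,:2]
# left arc points: leftmost pixel per row, middle rows
rows=np.unique(c2[:,1]); L=[(c2[c2[:,1]==r][:,0].min()-.5,r) for r in rows[4:-4]]
Lw=np.array([onz(c,u,v,60) for u,v in L])[:,:2]
# centre on line hole+d*s, r=17
s=least_squares(lambda q:np.hypot(*(Lw-(h.x[:2]+q[0]*d)).T)-17,[12],loss='soft_l1'); print('offset',s.x,'res',s.fun.round(1))
print('base',h.x[:2]+s.x[0]*d)
cv2.imwrite('pics/w1c.png',cv2.resize(cv2.hconcat([crop,cv2.cvtColor(m,8),cv2.cvtColor(m2,8)]),None,fx=3,fy=3))
t=pickle.load(open('d.pkl','rb'))['top']
im=t['img'];x0,y0=425,222
g=cv2.cvtColor(im[y0:265,x0:470],cv2.COLOR_BGR2GRAY);th,m=cv2.threshold(g,0,255,cv2.THRESH_BINARY_INV|cv2.THRESH_OTSU)
cs=max(cv2.findContours(m,cv2.RETR_EXTERNAL,cv2.CHAIN_APPROX_NONE)[0],key=cv2.contourArea)[:,0]+[x0,y0]
print('top view plate hole',fit(np.array([onz(t,u,v,68) for u,v in cs])[:,:2]).x)
E
```

```text
plate hole [ 496.71312229 -384.34331596   17.04912386] rms 0.20905722030443333 148.0Traceback (most recent call last):
  File "<stdin>", line 15, in <module>
ValueError: max() iterable argument is empty
```

```bash
python3 - <<'E'
from h import *
import pickle
from scipy.optimize import least_squares
c=pickle.load(open('w.pkl','rb')); im=c['img'].astype(int)
H=np.array([496.71,-384.34])
a=onz(c,70,153,75);b=onz(c,415,147,75); d=(b-a)[:2]; d/=np.linalg.norm(d)
a=onz(c,98,322,75);b=onz(c,408,321,75); e=(b-a)[:2]; e/=np.linalg.norm(e); print('rails',d,e)
d=d+e; d/=np.linalg.norm(d)
rb=cv2.GaussianBlur((im[:,:,2]-im[:,:,0]).astype(np.float32),(5,5),0)
print(rb[239,295:350].round().astype(int))
sub=rb[228:251,302:342]; lo,hi=np.percentile(sub,5),np.percentile(sub,95); th=(lo+hi)/2; print(lo,hi)
L=[]
for r in range(226,253):
    k=np.where(rb[r,302:342]>th)[0]
    if len(k): L.append((302+k[0]-.5,r))
print(L)
Lw=np.array([onz(c,u,v,60) for u,v in L])[:,:2]
s=least_squares(lambda q:np.hypot(*(Lw-(H+q[0]*d)).T)-17,[12],loss='soft_l1'); print('offset',s.x,'res',s.fun.round(1)); print('base',H+s.x[0]*d)
E
```

```text
rails [ 0.26074667 -0.96540726] [ 0.24763586 -0.96885318]
[-2 -1 -2 -3 -5 -6 -7 -6 -6 -6 -6 -6 -6 -6 -6 -6 -6 -6 -6 -5 -5 -3  0  4
  7  8  8  8  8  8  8  8  8  8  8  8  8  9  8  8  8  8  8  8  8  8  8  8
  8  7  4  1 -1 -2 -3]
-6.469531 8.597656
[(np.float64(318.5), 226), (np.float64(318.5), 227), (np.float64(317.5), 228), (np.float64(317.5), 229), (np.float64(317.5), 230), (np.float64(316.5), 231), (np.float64(316.5), 232), (np.float64(316.5), 233), (np.float64(316.5), 234), (np.float64(316.5), 235), (np.float64(316.5), 236), (np.float64(316.5), 237), (np.float64(317.5), 238), (np.float64(317.5), 239), (np.float64(317.5), 240), (np.float64(317.5), 241), (np.float64(318.5), 242), (np.float64(318.5), 243), (np.float64(319.5), 244), (np.float64(320.5), 245), (np.float64(320.5), 246), (np.float64(321.5), 247), (np.float64(322.5), 248), (np.float64(323.5), 249), (np.float64(324.5), 250), (np.float64(325.5), 251), (np.float64(326.5), 252)]
offset [13.85879331] res [ 0.6  0.3  0.7  0.5  0.3  0.8  0.7  0.6  0.5  0.5  0.5  0.5 -0.1 -0.1
  0.   0.2 -0.3 -0.1 -0.5 -0.9 -0.6 -0.9 -1.1 -1.3 -1.4 -1.4 -1.4]
base [ 500.23286515 -397.74356569]
```

```bash
python3 - <<'E'
from h import *
import pickle
d=pickle.load(open('d.pkl','rb')); t=d['top']; s=d['side']
for uv in((250,197),(252,222)):
  for z in(40,80,120,160): p=onz(t,*uv,z); print(uv,p.round(),np.round(pix(s,p)))
for q in([-0.115,None],): pass
for yaw in(.089,.089+np.pi,.5,1.66): print(yaw,robot.inverse_kinematics([469.6,-53.9,84],[np.pi,0,yaw]))
E
```

```text
(250, 197) [588. -34.  40.] [267. 320.]
(250, 197) [579. -39.  80.] [273. 297.]
(250, 197) [570. -45. 120.] [278. 273.]
(250, 197) [561. -51. 160.] [284. 248.]
(252, 222) [542. -38.  40.] [297. 320.]
(252, 222) [534. -44.  80.] [302. 297.]
(252, 222) [527. -49. 120.] [306. 273.]
(252, 222) [520. -55. 160.] [312. 248.]
0.089 [-3.50886449e-01  2.63122316e-01  1.89727940e+00 -4.44089210e-16
  9.81190935e-01  1.13090988e+00]
3.230592653589793 [-0.35088645  0.26312232  1.8972794   0.          0.98119093 -2.01068278]
0.5 [-3.50886449e-01  2.63122316e-01  1.89727940e+00 -4.44089210e-16
  9.81190935e-01  7.19909878e-01]
1.66 [-0.35088645  0.26312232  1.8972794   0.          0.98119093 -0.44009012]
```

Panel near the stand is only ~85 mm high, so the gripper body clears it. Base hole is about H+13.3 mm along the stage, at (500.1,-397.2), within the given 10–14 mm. Now a look from above the pin.

```bash
python3 - <<'E'
from h import *
import pickle
robot.move_gripper(0.6)
robot.move_ptp([469.6,-53.9,215],[np.pi,0,1.66]); robot.sleep(.2)
c=robot.get_image('wrist'); pickle.dump(c,open('w2.pkl','wb')); print(robot.current_t(),robot.current_tcp_pos())
cv2.imwrite('pics/w2.png',c['img'])
B=blobs(c['img'],(3,120,60),(22,255,255)); print(B)
print('expect top',pix(c,[469.6,-53.9,120]),'blue',pix(c,[477,-137.6,120]))
# handle top: ellipse from the far end of the blob
m=cv2.inRange(cv2.cvtColor(c['img'],cv2.COLOR_BGR2HSV),(3,120,60),(22,255,255))
u,v=map(int,pix(c,[469.6,-53.9,118])); crop=c['img'][v-60:v+60,u-80:u+80]
cv2.imwrite('pics/w2c.png',cv2.resize(crop,(640,480),interpolation=2)); print(u-80,v-60)
E
```

```text
3.9167 [469.77201512 -54.69856528 214.74082647]
[([313, 230, 27, 30, 419], [328.4, 242.0]), ([472, 357, 29, 65, 548], [489.7, 397.9]), ([150, 386, 28, 35, 391], [160.8, 406.9]), ([419, 438, 221, 38, 5597], [546.1, 457.6]), ([158, 447, 57, 29, 781], [184.6, 463.0]), ([401, 458, 18, 17, 60], [411.0, 467.6])]
expect top (np.float64(324.6588622667771), np.float64(247.99619664507705)) blue (np.float64(324.6571283291687), np.float64(362.79371488991006))
244 187
```

View pics/w2c.png

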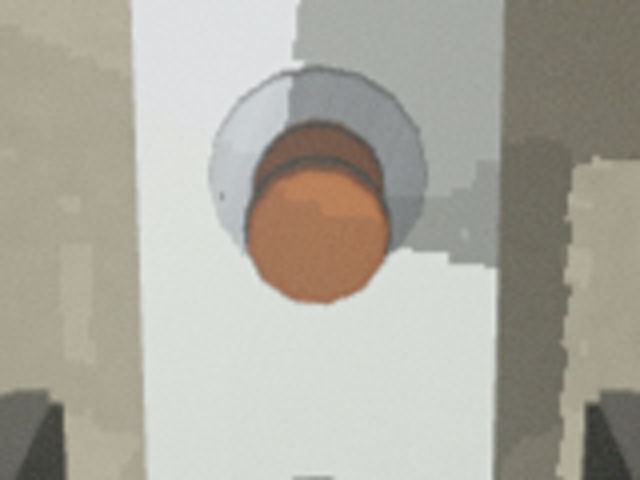

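Crop shows the orange handle top circle centred at full-image (323.3,245.0) and collar at (323.5,230). Compute and grasp, checking the two against each other.

```bash
python3 - <<'E'
from h import *
import pickle
c=pickle.load(open('w2.pkl','rb'))
a=onz(c,323.3,245.0,120); b=onz(c,323.5,230,75)
print('handle top',a,'dia',np.linalg.norm(onz(c,305.5,245,120)-onz(c,341,245,120)),'collar',b,'dia',np.linalg.norm(onz(c,296.2,230,75)-onz(c,350.8,230,75)))
p=(a+b)/2
if abs(p[0]-469.6)>6 or abs(p[1]+53.9)>6: raise SystemExit('disagree')
robot.move_linear([p[0],p[1],140],[np.pi,0,1.66])
print('stop',robot.move_linear([p[0],p[1],82],speed=80,f_stop=12),robot.current_tcp_pos())
robot.move_gripper(0.0); print('w',robot.current_gripper_width()*93,robot.current_contact_force())
robot.move_linear([p[0],p[1],190],speed=120,f_stop=20)
print(robot.current_tcp_pos(),robot.current_contact_force(),robot.current_gripper_width()*93,robot.current_t())
robot.move_ptp([498.4,-390.8,190],[np.pi,0,0.248]); robot.sleep(.2)
c=robot.get_image('side'); cv2.imwrite('pics/s2.png',c['img'][120:330,200:480].repeat(2,0).repeat(2,1))
c=robot.get_image('wrist'); cv2.imwrite('pics/w3.png',c['img']);pickle.dump(c,open('w3.pkl','wb'))
print(robot.current_tcp_pos(),robot.current_t(),robot.current_gripper_width()*93)
E
```

```text
handle top [468.53686714 -51.95760651 120.        ] dia 23.19648567468834 collar [468.56033173 -52.03629711  75.        ] dia 41.442755947312435
stop False [468.99099632 -52.13004665  82.42206553]
w 23.72537940418547 [-1.53479999 -0.33119709  0.84874066]
[467.97562772 -51.79283236 189.20100709] [-1.85356667  0.16161895 -1.67712309] 23.33032144677636 7.1083
[ 498.83416264 -389.93491811  190.35240085] 8.6917 23.71760199027769
```

View pics/w3.png

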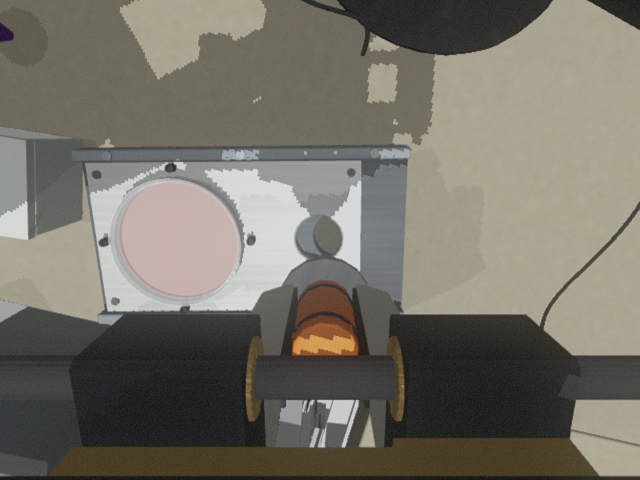

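View pics/s2.png

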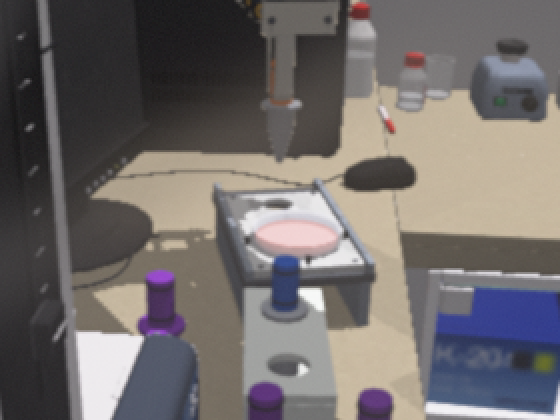

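Pin held upright over the overlap of the two holes, and the blue pin is undisturbed. I'll lower it first between the two centres.

```bash
python3 - <<'E'
from h import *
def st(n): print(n,robot.current_tcp_pos().round(1) if hasattr(robot.current_tcp_pos(),'round') else robot.current_tcp_pos(),np.round(robot.current_contact_force(),1),round(robot.current_gripper_width()*93,1),round(robot.current_t(),2))
B=np.array([500.1,-397.2]); M=np.array([498.4,-390.8])
st('above')
r=robot.move_linear([*M,145],speed=100,f_stop=8); st(r)
if not r: r=robot.move_linear([*M,126],speed=60,f_stop=8); robot.sleep(.2); st(r)
if not r: r=robot.move_linear([*B,102],speed=25,f_stop=15); robot.sleep(.2); st(r)
if not r: r=robot.move_linear([*B,94],speed=15,f_stop=10); robot.sleep(.2); st(r)
E
```

```text
above [ 498.8 -389.9  190.4] [-0.5 -0.1 -1.6] 23.7 8.69
False [ 498.5 -390.9  145.2] [ 0.2 -0.6 -0.6] 23.5 9.29
False [ 498.6 -391.   126.4] [ 0.2 -0.1 -1.4] 23.8 9.96
False [ 500.3 -397.2  101.9] [ 3.3  2.7 -2.6] 23.4 11.31
False [ 500.2 -397.3   93.9] [ 4.4  1.9 -1.9] 23.6 12.19
```

```bash
python3 - <<'E'
from h import *
B=np.array([500.9,-397.1])
for z in(90,86,83,81,79.5,78.5):
    r=robot.move_linear([*B,z],speed=20,f_stop=15); robot.sleep(.15)
    f=np.array(robot.current_contact_force()); p=robot.current_tcp_pos()
    print(z,r,np.round(p,1),f.round(1),round(robot.current_t(),2))
    if r: break
    B+=np.clip(f[:2]*.12,-.6,.6)
c=robot.get_image('side'); cv2.imwrite('pics/s3.png',cv2.resize(c['img'][180:300,270:430],(800,600),interpolation=2))
E
```

```text
90 False [ 500.5 -397.3   89.6] [ 3.2 -0.8 -3.6] 12.69
86 False [ 500.9 -397.1   85.9] [ 0.1  1.1 -1.9] 13.19
83 False [ 501.3 -397.    83. ] [-0.   0.4 -2.2] 13.64
81 False [ 501.3 -397.    81. ] [ 0.1 -0.2 -2.8] 14.04
79.5 False [ 501.6 -397.5   80.1] [-1.8 -0.   3.9] 14.44
78.5 False [ 501.7 -397.8   80.1] [-0.8  0.8  8.8] 14.84
```

View pics/s3.png

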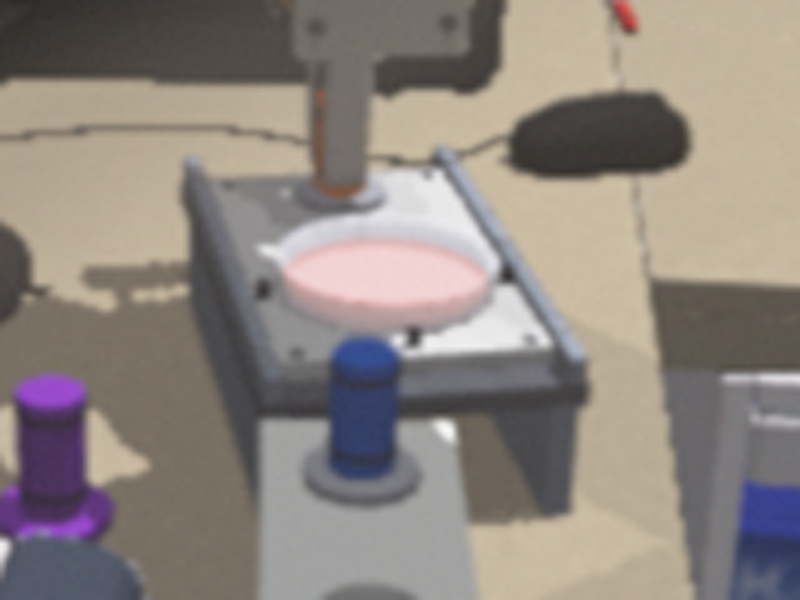

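The collar sits on the plate; contact came at TCP z 80.1, exactly where "home" was predicted. Release, retreat, check.

```bash
python3 - <<'E'
from h import *
p=np.array(robot.current_tcp_pos())
robot.move_gripper(0.45); print(robot.current_gripper_width(),robot.current_contact_force())
robot.move_linear([p[0],p[1],175],speed=120,f_stop=10); robot.sleep(.2)
c=robot.get_image('wrist'); cv2.imwrite('pics/w4.png',c['img']); t=robot.get_image('top'); s=robot.get_image('side')
print(robot.current_t(),robot.current_tcp_pos())
bt=blobs(t['img'],(5,130,80),(20,255,255)); bb=blobs(t['img'],(100,120,60),(125,255,255)); print(bt,bb)
print('side',[x for x in blobs(s['img'],(5,130,80),(20,255,255)) if x[0][4]<1000], 'expect',pix(s,[501,-397,95.5]))
print([ (x,onz(c,*x[1],110)) for x in blobs(c['img'],(3,120,60),(22,255,255)) if x[1][1]<330])
print('expect w top',pix(c,[501,-397,118]),'collar',pix(c,[501,-397,73]))
print('hole at 60 seen?',pix(c,[500.5,-397,60]))
E
```

```text
0.45072243523895433 [ 0.1479547   0.43820337 -0.06264085]
16.75 [ 501.58215901 -397.69370474  174.51949106]
[] [([278, 105, 24, 24, 452], [289.6, 116.2]), ([2, 244, 17, 24, 152], [9.5, 255.3]), ([299, 246, 13, 13, 138], [304.9, 251.8]), ([1, 420, 20, 28, 152], [10.3, 437.0])]
side [([334, 197, 10, 6, 48], [338.5, 199.2]), ([334, 204, 9, 11, 85], [338.2, 209.5])] expect (np.float64(337.2980397065755), np.float64(207.77502944985696))
[(([306, 249, 40, 38, 1183], [325.5, 267.4]), array([ 497.35926992, -397.57035396,  110.        ]))]
expect w top (np.float64(326.11664414607077), np.float64(265.5684302668502)) collar (np.float64(326.003475732885), np.float64(245.14248724211836))
hole at 60 seen? (np.float64(325.8006578128156), np.float64(241.06023420562502))
```

View pics/w4.png

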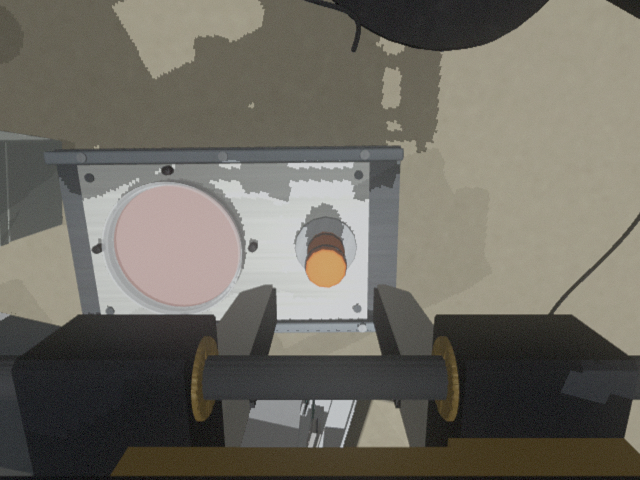

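The pin stands upright and free: its collar is at (326,245), where predicted, and its handle top is at (326,268). The plate is now centred on the base, and the blue pin hasn't moved (304.9,251.8).

```bash
python3 -c "
from bench import robot
print(robot.current_contact_force(),robot.current_t()); robot.hand_in()"
```

```text
[ 0.67105142  0.69503722 -0.15419623] 16.75
the job is handed in; nothing more can be done
```

The orange-handled tapered pin is fully home in the stage with its collar on the plate, standing upright and released. I handed the job in at 16.75 s, and the simulator gives no verdict.

- **Insertion:** I measured the plate about 13.3 mm out of line. I lowered the tip into the overlap of the two holes, about 8 mm into the base by the arm's readings, before any contact. The cone then drew the plate across as the pin went down. Contact forces stayed under about 9 N. The collar met the plate at TCP z = 80.1 mm, against about 80 mm predicted.
- **Last checks:** In the wrist view the collar is within about 1 px of where a seated pin should appear. In the side view the handle is also where a seated pin should be. The plate looks centred on the base. The blue pin is at the same top-view pixel as at the start, and the arm is clear, reading under 1 N.
- **Not confirmed:** The top camera found no orange in the last check, most likely because the gripper was in the way. The wrist blob's centroid put the handle about 3.5 mm off in x. That blob mixes the handle's top and side, so I relied on the collar instead. With the collar covering the holes, I judged the final plate alignment only from the fit of the shank and the margins in the picture.

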